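# Set the release force of a folding-table leg latch

## Task

The spring latch of the folding table's leg is bolted to a test plate and its tension slide has been left too slack. Press the black thumb pad slowly down until it clicks and let it up, then push the tension slide along until a slow press takes between 18 and 20 newtons to click, and finish with such a press right through the click. Leave the pad sprung back up and the slide where you set it, never press the pad with more than 25 newtons, and leave the other things on the table where they are.

Things in the scene. Friction and masses are not known exactly. Their poses are not given: they have to be found in the camera images.
- plate: Steel test plate fixed to the table, 80 (x) by 250 (y) by 10 mm; origin at the centre of its underside, z up. On its centre line: the grey latch case (56 by 60 mm, top 50 mm above the table, centre at y = -75 mm) with the thumb pad on top and a steel tongue at its end, and the tension slide, which runs between two low rails along the plate's +y, away from the pad. Yaw is within 0.5 rad.
- pad_top (a point): Centre of the top face of the thumb pad: a ribbed black block 32 (x) by 34 (y) mm, its top 71 mm above the table when up. It moves straight down with the pad. The release force (the peak of the push the pad needs) differs from latch to latch and cannot be told from the look or from the slide's place: at first it is anywhere from 7 to 16 N.
- pad (a joint): How far the thumb pad is pressed, m: 0 up, 0.012 at its hard stop; sprung, it comes back up when let go. The push it needs starts at a quarter of the release force or less, peaks (the release force) at 7 to 8 mm of travel, then falls away (the click) to about two thirds of the peak at 11 mm, and meets the stop at 12 mm. Pressed 9.5 mm or more it is past the click.
- slide (a joint): Place of the tension slide, m: 0 at the slack end (where it starts, within 3 mm), 0.042 at the tight end. It stays where it is left (friction). Every millimetre towards the tight end adds about 0.4 N to the release force. Pushing it tighter takes 11 to 17 N and back 5 to 11 N, along the rails.
- slide_grip (a point): Centre of the slide's upright grip, a ribbed aluminium block 26 (plate's x) by 14 (plate's y) mm standing from 23 to 57 mm above the table; this point is 43 mm above the table. At joint value 0 it lies 85 mm from the pad's centre. It can be pinched from above or pushed on its flat side; 45 mm is free along the rails on either side, the rails' tops being 22 mm above the table.
- paddle_a: A table-tennis paddle, blade 152 mm across, lying left of the work; origin at its underside. To be left alone.
- paddle_b: A second such paddle, lying at the far right; origin at its underside. To be left alone.
- driver: A screwdriver lying on the table beside the plate, on its far side (plate's +x), along the plate's y; origin at its underside. To be left alone.
- spanner: A wrench lying on the table beside the plate, on its near side (plate's -x), along the plate's y; origin at its underside. To be left alone.
- ball_box: A small purple carton, 130 by 90 by 60 mm; origin at its underside. To be left alone.
- bottle: A clear drinking bottle, 64 mm across and 190 mm tall, at the near right; origin at its underside. To be left alone.
- tin: A paint tin, 100 mm across and 120 mm tall, beyond the plate; origin at its underside. To be left alone.
- jar: A small steel bowl, 70 mm across and 60 mm tall, beyond the plate; origin at its underside. To be left alone.

How it is judged:
By the outcome, as a careful person would: the job done as asked, in the order asked, and still so for the second after the job is handed in, with the robot touching nothing.
It also fails if it takes over 72 s, if anything falls off the work surface, if the arm or the gripper's body presses on something with over 40 N, if the wrist force passes 120 N, or if a joint passes its speed limit or range.

## Robot

A 7-joint arm with a two-finger parallel gripper is mounted at the origin on the work surface. World frame = base frame: x ahead of the robot, y to its left, z up, the work surface at z = 0. Lengths are in m, angles in rad, forces in N, time in s.
With the tool pointing down it reaches from about 0.35 to 0.9 m from the base axis. Payload 7.2 kg.
Tool frame: the origin (TCP) lies at the very end of the fingers, on their centre line; the grasp point (between the pads) lies 19 mm behind it; z points along the fingers, y is the direction in which the jaws open and shut (so a half turn about z gives the same grasp; the last joint's range is limited). The gripper opens to 88 mm and grips with 3 to 60 N. Pads are 20 mm wide; open, the fingers measure 115 mm over their backs; the gripper's body (75 mm by 178 mm) begins 61 mm behind the grasp point.
Start: joints at [-0.068, 0.411, -0.013, 1.596, 0.006, 1.134, -0.082], TCP at [0.625, -0, 0.223] pointing down, gripper open.
Joint ranges: [-2.95, 2.95], [-0.29, 1.99], [-1.47, 1.44], [0.14, 2.54], [-1.03, 4.17], [0.13, 1.85], [-2.86, 2.86]. Speed limits (rad/s): [2.39, 2.39, 3.01, 3.01, 3.14, 3.14, 3.14].

## Interface

Orientations are given as a unit quaternion [w, x, y, z].
In Python, from plant import observe, capture, finish_job gives the robot as it stands.
- The arm moves only by the tool move_arm, never from a script. Its argument "series" is a list of rows, each a list of 7 numbers: the gripper command: -1 is fully open, 1 is shut, values between are in proportion, then the shift along the world's x, y, z in m, then the turn, a rotation vector about the world's x, y, z in degrees. A call has 1 to 10 rows; each row shifts and turns the pose as measured when the row begins; what a row does not reach is not made up. A row lasts 1/12 s, in which the tool goes at most 41.7 mm and 7.16 degrees, less where a joint would pass 70% of its speed; a pose out of reach is approached as far as the arm can. A call is refused whole if a number of a shift passes 0.0417 or a number of a turn 7.16, either way. A call with a gripper value outside its range is refused whole. The fingers move at their own pace and stop on an object; the grip force is fixed at half the most. Time passes only in rows, so rows that do not move let the fingers close. It gives the time, the measured TCP pose, the force and the opening at its end, in the units of the state.
- observe(): the state, without advancing time (a new reading comes with each control period).
- capture(name): name is "scene" or "side" or "wrist"; returns a dict with "pixels" (384x512x3 uint8, red, green, blue), "intrinsics" (3x3 intrinsics, pixels), "R" (3x3) and "t" (3): a world point X has camera coordinates R X + t. Camera axes: x right, y down, z forward; pixel columns grow to the right and rows downward; lengths in m; the calibration is good to about 2 mm. A picture is of the moment at which its call begins. There is no depth.
- finish_job(): hands the job in, once; it reports no verdict.
The state is a dict: "t": time; "joint_pos": joint angles; "qd": joint speeds; "tau": joint torques, N m; "ee_pos": TCP position; "tool_rot": TCP orientation; "wrist_force": force on the tool from outside, world axes, zero at the start; "ft_torque": the same for the moment, N m; "opening": finger opening in m.
Only numpy, scipy, OpenCV 4.12 (cv2) and the standard library are available. Lean on these libraries where they do the work, as an engineer would, in place of code of your own. Each camera call takes 0.05 s, during which the arm holds its last target. There are 200 camera calls.

## Working session

There is one attempt and no reset: what is moved stays moved. The work goes in short steps, Python scripts to look and compute and a tool call to move; the robot and the scene stay as the last step left them, time stands still between calls to the robot, and variables do not carry over. Pictures are saved under pics/ and viewed, about 8 in all and at most 12, crops included, and the job is handed in when it is done.

Besides the shell and the picture viewer there is one more tool, called as name(argument=value, ...) on one line, values as JSON. move_arm: Moves the arm, as the interface text tells. Its arguments: {"type":"object","properties":{"series":{"type":"array"}},"required":["series"]}

```bash
mkdir -p pics; ls
python3 - <<'E'
from plant import observe,capture
import cv2,numpy as np
print(observe())
for n in("scene","side","wrist"):
    c=capture(n);cv2.imwrite(f"pics/{n}0.png",c["pixels"][:,:,::-1]);np.savez(f"pics/{n}0.npz",**c)
    print(n,np.round(c["intrinsics"],1).tolist(),np.round(-c["R"].T@c["t"],3))
E
```

```text
pics
{'t': 0.0, 'joint_pos': array([-0.06818315,  0.41189   , -0.01274834,  1.59701035,  0.00559887,
        1.13426774, -0.08219157]), 'qd': array([-0.00075476, -0.00103929,  0.00116411, -0.0002531 ,  0.00054051,
        0.00064027, -0.00019685]), 'tau': array([-2.92756195e-04, -5.87956166e+01,  6.41712137e-01, -2.91074431e+01,
       -5.37758670e-02,  1.83686998e-02,  1.53371734e-04]), 'ee_pos': array([ 6.24519656e-01, -2.88438019e-05,  2.21828830e-01]), 'tool_rot': array([-5.10503973e-04,  7.07089298e-01,  7.07123845e-01, -5.76363894e-04]), 'wrist_force': array([0.12623888, 0.08284531, 0.43981612]), 'ft_torque': array([-0.00948693,  0.03246423, -0.00995855]), 'opening': 0.08789328891279798}
scene [[471.5, 0.0, 255.7], [0.0, 471.5, 188.1], [0.0, 0.0, 1.0]] [1.24  0.011 1.243]
side [[350.6, 0.0, 256.2], [0.0, 350.6, 189.7], [0.0, 0.0, 1.0]] [0.394 0.696 0.983]
wrist [[321.3, 0.0, 250.0], [0.0, 321.3, 186.9], [0.0, 0.0, 1.0]] [0.624 0.083 0.384]
```

View pics/scene0.png

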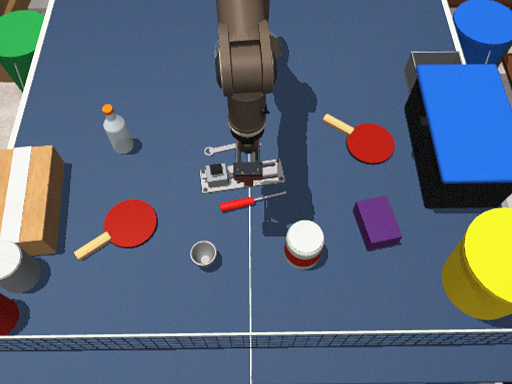

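View pics/wrist0.png

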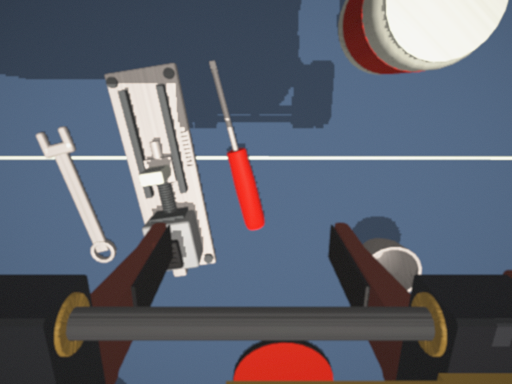

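View pics/side0.png

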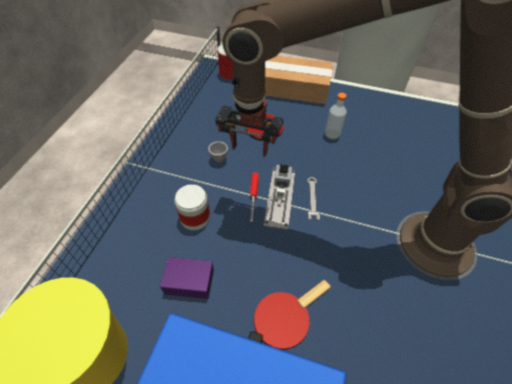

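Scene and wrist views both show the latch: in the wrist view the plate runs from about (107,75)/(176,65) to (214,262), with the pad at (172,250) and the grip at (150,178). I'll zoom in on the wrist view to get the corners.

```bash
python3 - <<'E'
import cv2,numpy as np
a=cv2.imread("pics/wrist0.png")[55:285,95:225]; b=cv2.imread("pics/scene0.png")[130:220,190:300]
a=cv2.resize(a,None,fx=2.6,fy=2.6,interpolation=2); b=cv2.resize(b,(440,360),interpolation=2)
o=np.zeros((598,338+440,3),np.uint8);o[:,:338]=a;o[:360,338:]=b
cv2.imwrite("pics/z.png",o)
E
cat > h.py <<'E'
import numpy as np
def ray(c,uv,z):
    d=c["R"].T@np.linalg.inv(c["intrinsics"])@np.array([*uv,1.]);o=-c["R"].T@c["t"]
    return o+d*(z-o[2])/d[2]
def proj(c,X):
    p=c["intrinsics"]@(c["R"]@X+c["t"]);return p[:2]/p[2]
E
```

```text
(no output)
```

View pics/z.png

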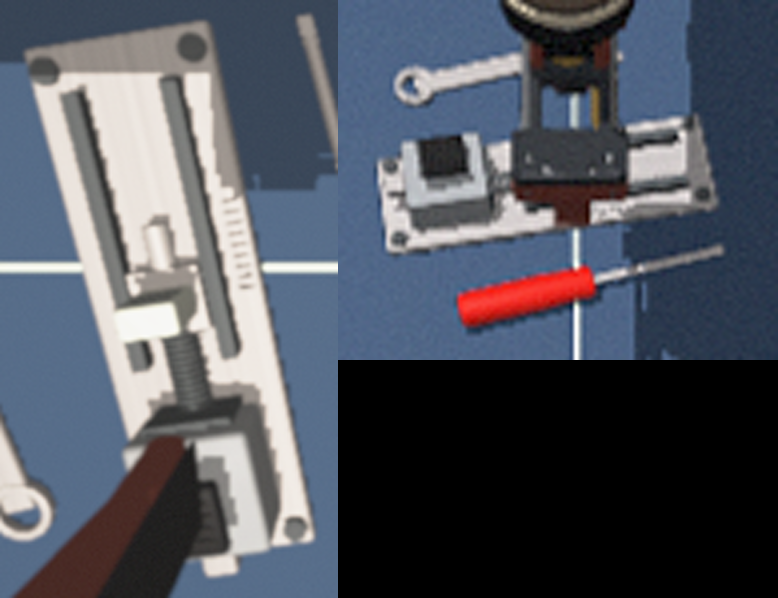

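Run:
```python
from h import *
w=dict(np.load("pics/wrist0.npz"));s=dict(np.load("pics/scene0.npz"))
W=lambda u,v:(u/2.6+95-.3,v/2.6+55-.3); S=lambda u,v:((u-338)/4+190-.4,v/4+130-.4)
P=[ray(w,W(*p),.01)[:2] for p in[(28,50),(208,20),(314,540)]]
Q=[ray(s,S(*p),.01)[:2] for p in[(693,115),(718,208),(388,252),(378,160)]]
# plate-frame corners: near(-x)/+y, far/+y, far/-y, near/-y
C=np.array([[-.04,.125],[.04,.125],[.04,-.125],[-.04,-.125]])
def fit(A,B):
    A=np.array(A);B=np.array(B);a=A-A.mean(0);b=B-B.mean(0);H=a.T@b
    th=np.arctan2(H[0,1]-H[1,0],H[0,0]+H[1,1]);R=np.array([[np.cos(th),-np.sin(th)],[np.sin(th),np.cos(th)]])
    t=B.mean(0)-R@A.mean(0);return th,R,t,(A@R.T+t-B)*1000
for n,(A,B) in dict(w=(C[:3],P),s=(C,Q),both=(np.vstack([C[:3],C]),P+Q)).items():
    th,R,t,e=fit(A,B);print(n,th,t,np.round(e,1).tolist(),"pad",R@[0,-.075]+t,"grip0",R@[0,.01]+t,"axis",R@[0,1])
print("pad scene",ray(s,S(443,155),.071),"grip top w",ray(w,W(148,321),.057))
```

```text
w 0.14410316644377197 [ 0.52121239 -0.02092304] [[-1.3, 0.6], [0.9, 0.3], [0.4, -0.9]] pad [ 0.53198276 -0.09514567] grip0 [ 0.51977634 -0.01102669] axis [-0.14360495  0.98963509]
s 0.1456314848011652 [ 0.52511687 -0.02357577] [[1.1, 4.0], [-2.2, -0.1], [0.4, -1.5], [0.6, -2.3]] pad [ 0.53600067 -0.09778185] grip0 [ 0.5236657  -0.01368162] axis [-0.14511726  0.98941446]
both 0.147738038999072 [ 0.52351076 -0.02244999] [[0.6, -1.1], [2.7, -1.2], [3.1, -2.2], [-0.7, 5.0], [-4.0, 1.1], [-1.0, -0.3], [-0.7, -1.3]] pad [ 0.53455085 -0.09663299] grip0 [ 0.52203875 -0.01255893] axis [-0.14720119  0.98910657]
pad scene [ 0.53600933 -0.095836    0.071     ] grip top w [ 0.51982217 -0.00936507  0.057     ]
```

Pad is at about (0.535, -0.096) and the grip at about (0.521, -0.011), with a yaw of 8.3°. I'll close the fingers, line up with the plate and hover over the pad.

move_arm(series=[[1,-0.015,-0.016,-0.02,0,0,1.4],[1,-0.015,-0.016,-0.02,0,0,1.4],[1,-0.015,-0.016,-0.02,0,0,1.4],[1,-0.015,-0.016,-0.02,0,0,1.4],[1,-0.015,-0.016,-0.02,0,0,1.4],[1,-0.0145,-0.016,-0.015,0,0,1.4],[1,0,0,0,0,0,0],[1,0,0,0,0,0,0]])

```text
t: 0.82
ee_pos: [0.5296, -0.0971, 0.1016]
tool_rot: [-0.002, 0.65, 0.76, 0.0]
wrist_force: [0.0, 0.4, 0.6]
opening: 0.0381
```

move_arm(series=[[1,0.005,0.001,-0.01,0,0,-0.5],[1,0,0,0,0,0,0],[1,0,0,0,0,0,0],[1,0,0,0,0,0,0],[1,0,0,0,0,0,0],[1,0,0,0,0,0,0]])

```text
t: 1.32
ee_pos: [0.5393, -0.0926, 0.0924]
tool_rot: [-0.0, 0.652, 0.758, 0.002]
wrist_force: [-0.7, -0.9, -0.2]
opening: 0.001
```

Run:
```python
from plant import observe,capture
from h import *
import cv2
o=observe();print({k:np.round(o[k],4) for k in("t","ee_pos","tool_rot","wrist_force","opening")})
c=[]
for n,(u,v) in dict(scene=(190,125),side=(230,130)).items():
    k=capture(n);np.savez(f"pics/{n}1.npz",**k);a=cv2.resize(k["pixels"][v:v+100,u:u+100,::-1],(400,400),interpolation=2)
    c.append(a);print(n,proj(k,o["ee_pos"]),[proj(k,np.array(p)) for p in[(.535,-.096,.071),(.521,-.011,.057)]])
cv2.imwrite("pics/z1.png",np.hstack(c))
```

```text
{'t': np.float64(1.3167), 'ee_pos': array([ 0.5393, -0.0926,  0.0924]), 'tool_rot': array([-4.000e-04,  6.521e-01,  7.581e-01,  2.200e-03]), 'wrist_force': array([-0.6989, -0.9297, -0.2449]), 'opening': np.float64(0.001)}
scene [216.38433653 165.47481893] [array([215.80252975, 168.05168504]), array([245.22769839, 166.05253732])]
side [282.14614439 163.61456377] [array([283.17330605, 167.34716912]), array([280.39785752, 189.38521114])]
```

View pics/z1.png

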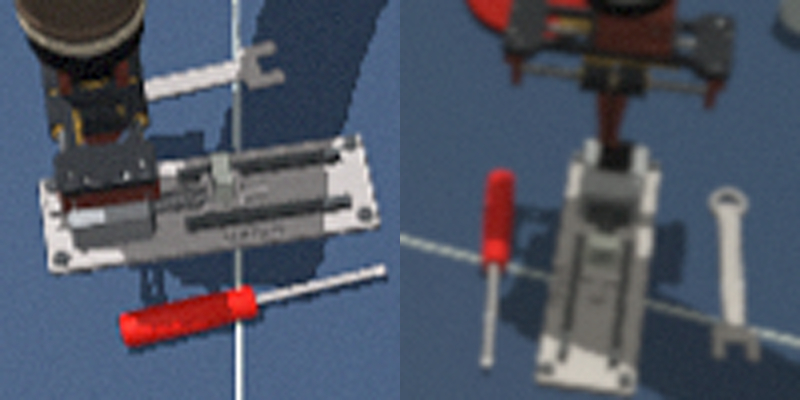

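Scene and side views agree with the pose: grip top is at scene (245,167) and side (281,191), within 1 px of the predictions. The shut fingers are over the pad. I'll correct the drift and come down to just above the pad.

move_arm(series=[[1,-0.004,-0.003,-0.006,0,0,0],[1,0,0,-0.006,0,0,0],[1,0,0,-0.003,0,0,0],[1,0,0,0,0,0,0],[1,0,0,0,0,0,0],[1,0,0,0,0,0,0]])

```text
t: 1.92
ee_pos: [0.5343, -0.0964, 0.0757]
tool_rot: [-0.0, 0.652, 0.758, 0.002]
wrist_force: [0.4, 0.2, -0.5]
opening: 0.0008
```

move_arm(series=[[1,0,0,0,0,0,0],[1,0,0,0,0,0,0]])

```text
t: 2.08
ee_pos: [0.5344, -0.0963, 0.0758]
tool_rot: [-0.0, 0.652, 0.758, 0.002]
wrist_force: [0.7, -0.3, -0.1]
opening: 0.0003
```

move_arm(series=[[1,0,0,-0.001,0,0,0],[1,0,0,-0.001,0,0,0],[1,0,0,-0.001,0,0,0],[1,0,0,-0.001,0,0,0],[1,0,0,0,0,0,0]])

```text
t: 2.5
ee_pos: [0.5348, -0.0963, 0.0718]
tool_rot: [-0.0, 0.652, 0.758, 0.002]
wrist_force: [-0.4, -1.0, -0.4]
opening: 0.0006
```

move_arm(series=[[1,0,0,-0.001,0,0,0],[1,0,0,-0.001,0,0,0]])

```text
t: 2.67
ee_pos: [0.535, -0.0963, 0.0701]
tool_rot: [0.0, 0.652, 0.758, 0.002]
wrist_force: [-2.2, -0.1, 5.3]
opening: 0.0006
```

move_arm(series=[[1,0,0,-0.001,0,0,0],[1,0,0,-0.001,0,0,0]])

```text
t: 2.83
ee_pos: [0.5349, -0.0963, 0.0687]
tool_rot: [0.0, 0.652, 0.758, 0.002]
wrist_force: [-3.1, 0.6, 7.7]
opening: 0.0005
```

move_arm(series=[[1,0,0,-0.001,0,0,0],[1,0,0,-0.0005,0,0,0]])

```text
t: 3.0
ee_pos: [0.535, -0.0963, 0.068]
tool_rot: [0.0, 0.652, 0.758, 0.002]
wrist_force: [-2.9, 0.9, 8.8]
opening: 0.0004
```

move_arm(series=[[1,0,0,-0.001,0,0,0],[1,0,0,-0.001,0,0,0]])

```text
t: 3.17
ee_pos: [0.535, -0.0964, 0.0672]
tool_rot: [0.0, 0.652, 0.758, 0.003]
wrist_force: [-4.0, 0.5, 9.0]
opening: 0.0005
```

move_arm(series=[[1,0,0,-0.001,0,0,0]])

```text
t: 3.25
ee_pos: [0.535, -0.0963, 0.0668]
tool_rot: [0.0, 0.652, 0.758, 0.003]
wrist_force: [-2.7, 1.0, 9.4]
opening: 0.0006
```

move_arm(series=[[1,0,0,-0.001,0,0,0]])

```text
t: 3.33
ee_pos: [0.535, -0.0963, 0.0664]
tool_rot: [0.0, 0.652, 0.758, 0.003]
wrist_force: [-3.3, 0.8, 10.5]
opening: 0.0004
```

move_arm(series=[[1,0,0,-0.001,0,0,0]])

```text
t: 3.42
ee_pos: [0.535, -0.0963, 0.0662]
tool_rot: [0.001, 0.652, 0.758, 0.003]
wrist_force: [-4.1, 0.7, 10.8]
opening: 0.0003
```

move_arm(series=[[1,0,0,-0.001,0,0,0]])

```text
t: 3.5
ee_pos: [0.535, -0.0963, 0.066]
tool_rot: [0.001, 0.653, 0.758, 0.003]
wrist_force: [-3.5, 1.4, 11.0]
opening: 0.0006
```

Force is capped by the step size, at roughly 11 N per mm of step. I'll grow the step gradually.

move_arm(series=[[1,0,0,-0.0012,0,0,0],[1,0,0,-0.0012,0,0,0]])

```text
t: 3.67
ee_pos: [0.535, -0.0963, 0.0652]
tool_rot: [0.001, 0.653, 0.758, 0.003]
wrist_force: [-4.3, 1.4, 12.0]
opening: 0.0002
```

move_arm(series=[[1,0,0,-0.0013,0,0,0]])

```text
t: 3.75
ee_pos: [0.535, -0.0963, 0.0648]
tool_rot: [0.001, 0.653, 0.758, 0.003]
wrist_force: [-3.9, 0.7, 11.8]
opening: 0.0005
```

move_arm(series=[[1,0,0,-0.0014,0,0,0]])

```text
t: 3.83
ee_pos: [0.535, -0.0963, 0.0643]
tool_rot: [0.001, 0.653, 0.758, 0.003]
wrist_force: [-4.0, -0.4, 13.3]
opening: 0.0003
```

move_arm(series=[[1,0,0,-0.0014,0,0,0]])

```text
t: 3.92
ee_pos: [0.535, -0.0963, 0.0639]
tool_rot: [0.001, 0.653, 0.758, 0.003]
wrist_force: [-4.5, 1.8, 12.8]
opening: 0.0005
```

move_arm(series=[[1,0,0,-0.0014,0,0,0]])

```text
t: 4.0
ee_pos: [0.535, -0.0963, 0.0634]
tool_rot: [0.001, 0.653, 0.758, 0.003]
wrist_force: [-4.3, 1.2, 13.0]
opening: 0.0008
```

move_arm(series=[[1,0,0,-0.0014,0,0,0]])

```text
t: 4.08
ee_pos: [0.535, -0.0964, 0.063]
tool_rot: [0.001, 0.653, 0.758, 0.003]
wrist_force: [-4.3, 0.7, 12.5]
opening: 0.0007
```

move_arm(series=[[1,0,0,-0.0013,0,0,0]])

```text
t: 4.17
ee_pos: [0.535, -0.0963, 0.0627]
tool_rot: [0.002, 0.653, 0.758, 0.003]
wrist_force: [-4.3, 0.4, 12.3]
opening: 0.0007
```

move_arm(series=[[1,0,0,-0.0013,0,0,0]])

```text
t: 4.25
ee_pos: [0.535, -0.0963, 0.0624]
tool_rot: [0.002, 0.653, 0.758, 0.004]
wrist_force: [-4.3, 0.4, 13.3]
opening: 0.0001
```

move_arm(series=[[1,0,0,-0.0013,0,0,0]])

```text
t: 4.33
ee_pos: [0.535, -0.0963, 0.0621]
tool_rot: [0.002, 0.653, 0.758, 0.004]
wrist_force: [-4.0, 1.0, 12.7]
opening: 0.0002
```

move_arm(series=[[1,0,0,-0.0013,0,0,0]])

```text
t: 4.42
ee_pos: [0.535, -0.0964, 0.0617]
tool_rot: [0.002, 0.653, 0.757, 0.004]
wrist_force: [-3.5, 0.8, 12.2]
opening: 0.0005
```

move_arm(series=[[1,0,0,-0.0013,0,0,0]])

```text
t: 4.5
ee_pos: [0.535, -0.0963, 0.0613]
tool_rot: [0.002, 0.653, 0.757, 0.004]
wrist_force: [-3.0, 0.4, 10.4]
opening: 0.0003
```

move_arm(series=[[1,0,0,-0.0013,0,0,0]])

```text
t: 4.58
ee_pos: [0.535, -0.0963, 0.0609]
tool_rot: [0.002, 0.653, 0.757, 0.004]
wrist_force: [-3.3, 0.1, 10.8]
opening: 0.0006
```

move_arm(series=[[1,0,0,-0.0012,0,0,0]])

```text
t: 4.67
ee_pos: [0.535, -0.0964, 0.0604]
tool_rot: [0.002, 0.653, 0.757, 0.004]
wrist_force: [-3.6, -0.3, 10.4]
opening: 0.0003
```

move_arm(series=[[1,0,0,-0.0012,0,0,0]])

```text
t: 4.75
ee_pos: [0.535, -0.0963, 0.0599]
tool_rot: [0.002, 0.653, 0.757, 0.004]
wrist_force: [-3.1, -0.1, 8.2]
opening: 0.0006
```

move_arm(series=[[1,0,0,-0.0012,0,0,0]])

```text
t: 4.83
ee_pos: [0.535, -0.0964, 0.0593]
tool_rot: [0.002, 0.653, 0.757, 0.004]
wrist_force: [-5.6, -0.1, 16.0]
opening: 0.0003
```

That's the click (peak about 13 N at z≈0.0635) and then the stop at 0.0593. Now I'll let the pad up and go to the slide grip, jaws part-open.

move_arm(series=[[1,0,0,0.003,0,0,0],[1,0,0,0.004,0,0,0],[1,0,0,0.005,0,0,0],[1,0,0,0.006,0,0,0],[1,0,0,0.008,0,0,0],[1,0,0,0.005,0,0,0],[1,0,0,0,0,0,0],[1,0,0,0,0,0,0]])

```text
t: 5.5
ee_pos: [0.5356, -0.0964, 0.094]
tool_rot: [0.003, 0.653, 0.757, 0.005]
wrist_force: [-0.9, -0.1, -0.4]
opening: 0.0003
```

move_arm(series=[[-0.2,-0.003,0.018,0,0,0,0],[-0.2,-0.003,0.018,0,0,0,0],[-0.2,-0.003,0.018,0,0,0,0],[-0.2,-0.003,0.018,0,0,0,0],[-0.2,-0.002,0.012,0,0,0,0],[-0.2,0,0,0,0,0,0],[-0.2,0,0,0,0,0,0],[-0.2,0,0,0,0,0,0]])

```text
t: 6.17
ee_pos: [0.5199, -0.0112, 0.0921]
tool_rot: [0.003, 0.654, 0.757, 0.004]
wrist_force: [-0.2, -0.4, -0.2]
opening: 0.0498
```

Run:
```python
from plant import observe,capture
from h import *
import cv2
o=observe();print({k:np.round(o[k],4) for k in("t","ee_pos","tool_rot","wrist_force","opening")})
k=capture("wrist");np.savez("pics/w2.npz",**k)
a=cv2.resize(k["pixels"][150:384,150:350,::-1],None,fx=2.5,fy=2.5,interpolation=2);cv2.imwrite("pics/z2.png",a)
print([np.round((proj(k,np.array(p))-[150,150])*2.5) for p in[o["ee_pos"],(.535,-.096,.071),(.521,-.011,.057)]])
```

```text
{'t': np.float64(6.1667), 'ee_pos': array([ 0.5199, -0.0112,  0.0921]), 'tool_rot': array([0.0029, 0.6539, 0.7566, 0.0036]), 'wrist_force': array([-0.1605, -0.3967, -0.2149]), 'opening': np.float64(0.0498)}
[array([251., 232.]), array([260., 473.]), array([254., 170.])]
```

View pics/z2.png

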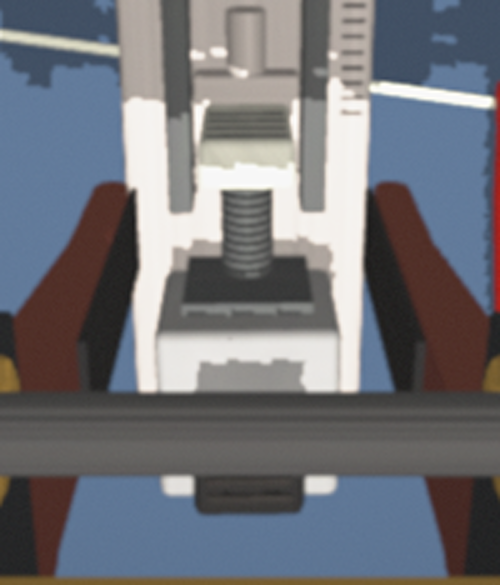

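The grip's top is bright, at crop (249,163), with its ribbed side face above that. It sits about 2 mm in +y of the joint-zero prediction and is centred between the jaws. The pad is back up. I'll descend and pinch.

move_arm(series=[[-0.2,0,0.002,-0.012,0,0,0],[-0.2,0,0,-0.012,0,0,0],[-0.2,0,0,-0.012,0,0,0],[-0.2,0,0,-0.012,0,0,0],[-0.2,0,0,-0.01,0,0,0],[-0.2,0,0,-0.002,0,0,0],[-0.2,0,0,0,0,0,0],[-0.2,0,0,0,0,0,0]])

```text
t: 6.88
ee_pos: [0.5218, -0.0182, 0.03]
tool_rot: [0.005, 0.658, 0.753, 0.003]
wrist_force: [0.2, -0.5, 0.4]
opening: 0.0526
```

move_arm(series=[[1,0,0,0,0,0,0],[1,0,0,0,0,0,0],[1,0,0,0,0,0,0],[1,0,0,0,0,0,0],[1,0,0,0,0,0,0],[1,0,0,0,0,0,0]])

```text
t: 7.38
ee_pos: [0.5202, -0.019, 0.0315]
tool_rot: [0.004, 0.658, 0.753, 0.002]
wrist_force: [3.8, 0.4, -7.2]
opening: 0.0261
```

The descent drifted about 9 mm in -y, so the pinch is off-centre. I'll reopen, re-centre and pinch again.

move_arm(series=[[-0.2,0,0,0,0,0,0],[-0.2,0,0,0,0,0,0],[-0.2,0,0,0,0,0,0],[-0.2,0,0,0,0,0,0],[-0.2,-0.0005,0.005,0,0,0,0],[-0.2,-0.0005,0.004,0,0,0,0],[-0.2,0,0,0,0,0,0],[-0.2,0,0,0,0,0,0]])

```text
t: 8.05
ee_pos: [0.5212, -0.0082, 0.0327]
tool_rot: [0.005, 0.658, 0.753, 0.004]
wrist_force: [0.5, -0.7, 0.8]
opening: 0.0527
```

move_arm(series=[[-0.2,-0.001,-0.001,-0.002,0,0,0.5],[-0.2,0,0,0,0,0,0],[1,0,0,0,0,0,0],[1,0,0,0,0,0,0],[1,0,0,0,0,0,0],[1,0,0,0,0,0,0],[1,0,0,0,0,0,0]])

```text
t: 8.63
ee_pos: [0.519, -0.0095, 0.0303]
tool_rot: [0.005, 0.654, 0.756, 0.003]
wrist_force: [-2.1, -0.2, 1.3]
opening: 0.0256
```

move_arm(series=[[1,0,0,0,0,0,0]])

```text
t: 8.72
ee_pos: [0.5189, -0.0095, 0.0303]
tool_rot: [0.005, 0.654, 0.756, 0.003]
wrist_force: [2.2, 0.8, -0.6]
opening: 0.0258
```

move_arm(series=[[1,-0.0003,0.002,0,0,0,0],[1,-0.0003,0.002,0,0,0,0],[1,-0.0003,0.002,0,0,0,0]])

```text
t: 8.97
ee_pos: [0.5189, -0.0094, 0.0303]
tool_rot: [0.007, 0.656, 0.755, 0.001]
wrist_force: [1.5, -6.5, -1.1]
opening: 0.0261
```

move_arm(series=[[1,-0.0003,0.002,0,0,0,0],[1,-0.0003,0.002,0,0,0,0],[1,-0.0003,0.002,0,0,0,0]])

```text
t: 9.22
ee_pos: [0.5189, -0.0094, 0.0303]
tool_rot: [0.01, 0.657, 0.754, -0.001]
wrist_force: [2.1, -6.1, -1.3]
opening: 0.0258
```

move_arm(series=[[1,-0.0005,0.0035,0,0,0,0],[1,-0.0006,0.004,0,0,0,0]])

```text
t: 9.38
ee_pos: [0.5189, -0.0091, 0.0303]
tool_rot: [0.013, 0.659, 0.752, -0.003]
wrist_force: [2.9, -13.6, -3.3]
opening: 0.0259
```

move_arm(series=[[1,-0.0007,0.0045,0,0,0,0],[1,-0.0007,0.0045,0,0,0,0]])

```text
t: 9.55
ee_pos: [0.5188, -0.0088, 0.0303]
tool_rot: [0.017, 0.661, 0.75, -0.005]
wrist_force: [3.7, -13.6, -2.8]
opening: 0.0257
```

move_arm(series=[[1,-0.0007,0.0045,0,0.8,0.5,0.5],[1,-0.0007,0.0045,0,0.8,0.5,0.5]])

```text
t: 9.72
ee_pos: [0.5188, -0.0079, 0.0304]
tool_rot: [0.004, 0.657, 0.754, -0.003]
wrist_force: [2.6, -12.0, -1.3]
opening: 0.0258
```

move_arm(series=[[1,-0.0007,0.0045,0,0.8,0.5,0.5],[1,-0.0007,0.0045,0,0.8,0.5,0.5]])

```text
t: 9.88
ee_pos: [0.5186, -0.0073, 0.0304]
tool_rot: [-0.008, 0.652, 0.758, -0.0]
wrist_force: [0.2, -11.4, -0.4]
opening: 0.0257
```

move_arm(series=[[1,-0.0008,0.0055,0,0.2,0.1,0.1],[1,-0.0008,0.0055,0,0.2,0.1,0.1]])

```text
t: 10.05
ee_pos: [0.5184, -0.0063, 0.0304]
tool_rot: [-0.008, 0.654, 0.756, -0.001]
wrist_force: [-0.1, -14.6, -0.5]
opening: 0.0258
```

move_arm(series=[[1,-0.0008,0.0055,0,0.2,0.1,0.1],[1,-0.0008,0.0055,0,0.2,0.1,0.1]])

```text
t: 10.22
ee_pos: [0.5183, -0.0056, 0.0304]
tool_rot: [-0.008, 0.656, 0.755, -0.003]
wrist_force: [2.2, -14.9, -1.7]
opening: 0.0258
```

move_arm(series=[[1,-0.001,0.007,0,0.2,0.1,0.4],[1,-0.001,0.007,0,0.2,0.1,0.4],[1,-0.001,0.007,0,0.2,0.1,0.4]])

```text
t: 10.47
ee_pos: [0.5175, -0.0007, 0.0304]
tool_rot: [-0.006, 0.652, 0.758, -0.005]
wrist_force: [0.6, -14.9, -1.9]
opening: 0.0258
```

move_arm(series=[[1,-0.001,0.007,0,0.2,0.1,0.4],[1,-0.001,0.007,0,0.2,0.1,0.4],[1,-0.001,0.007,0,0.2,0.1,0.4]])

```text
t: 10.72
ee_pos: [0.5168, 0.0039, 0.0304]
tool_rot: [-0.005, 0.65, 0.76, -0.007]
wrist_force: [0.6, -16.3, -2.3]
opening: 0.0257
```

move_arm(series=[[1,-0.001,0.0065,0,0,0,-0.2],[1,0,0,0,0,0,0],[1,0,0,0,0,0,0]])

```text
t: 10.97
ee_pos: [0.5169, 0.0037, 0.0304]
tool_rot: [-0.002, 0.654, 0.757, -0.009]
wrist_force: [-1.0, 0.8, 0.4]
opening: 0.0255
```

move_arm(series=[[-0.2,0,0,0,0,0,0],[-0.2,0,0,0,0,0,0],[-0.2,0,0,0,0,0,0],[-0.2,0,0,0,0,0,0]])

```text
t: 11.3
ee_pos: [0.5172, 0.0047, 0.0304]
tool_rot: [-0.002, 0.653, 0.757, -0.008]
wrist_force: [-0.5, 0.2, -0.5]
opening: 0.0488
```

move_arm(series=[[-0.2,0,0,0.012,0,0,0],[-0.2,0,0,0.012,0,0,0],[-0.2,0,0,0.012,0,0,0],[-0.2,0,0,0.012,0,0,0],[-0.2,0,0,0.012,0,0,0],[1,0,0,0,0,0,0],[1,0,0,0,0,0,0]])

```text
t: 11.88
ee_pos: [0.5168, 0.0064, 0.0921]
tool_rot: [-0.003, 0.652, 0.758, -0.008]
wrist_force: [-0.5, -0.4, -0.2]
opening: 0.0427
```

move_arm(series=[[1,0.0035,-0.02,0,0.1,-0.2,0],[1,0.0035,-0.02,0,0.1,-0.2,0],[1,0.0035,-0.02,0,0.1,-0.2,0],[1,0.0035,-0.02,0,0.1,-0.2,0],[1,0.003,-0.015,0,0.1,-0.1,0],[1,0,0,0,0,0,0],[1,0,0,0,0,0,0],[1,0,0,0,0,0,0]])

```text
t: 12.55
ee_pos: [0.532, -0.0893, 0.0864]
tool_rot: [-0.002, 0.65, 0.76, -0.0]
wrist_force: [0.2, -0.0, 0.8]
opening: 0.0007
```

move_arm(series=[[1,0.003,-0.007,-0.005,0,0,-0.6],[1,0,0,-0.004,0,0,0],[1,0,0,0,0,0,0],[1,0,0,0,0,0,0],[1,0,0,0,0,0,0]])

```text
t: 12.97
ee_pos: [0.5347, -0.0924, 0.0753]
tool_rot: [-0.004, 0.653, 0.758, -0.0]
wrist_force: [0.1, -0.4, 0.5]
opening: 0.0004
```

move_arm(series=[[1,0,-0.0035,-0.001,0,0,0],[1,0,0,-0.001,0,0,0],[1,0,0,-0.001,0,0,0],[1,0,0,-0.0005,0,0,0],[1,0,0,0,0,0,0]])

```text
t: 13.38
ee_pos: [0.5349, -0.0953, 0.0717]
tool_rot: [-0.003, 0.652, 0.758, -0.0]
wrist_force: [0.2, -0.1, 0.1]
opening: 0.0002
```

move_arm(series=[[1,0,0,-0.001,0,0,0],[1,0,0,-0.001,0,0,0],[1,0,0,-0.0012,0,0,0],[1,0,0,-0.0013,0,0,0]])

```text
t: 13.72
ee_pos: [0.5351, -0.0954, 0.069]
tool_rot: [-0.003, 0.652, 0.758, 0.0]
wrist_force: [-2.9, 0.8, 9.4]
opening: 0.0002
```

move_arm(series=[[1,0,0,-0.0014,0,0,0],[1,0,0,-0.0015,0,0,0],[1,0,0,-0.0015,0,0,0]])

```text
t: 13.97
ee_pos: [0.5352, -0.0954, 0.0672]
tool_rot: [-0.003, 0.652, 0.758, 0.0]
wrist_force: [-5.2, 0.8, 12.7]
opening: 0.0004
```

move_arm(series=[[1,0,0,-0.0016,0,0,0],[1,0,0,-0.0016,0,0,0]])

```text
t: 14.13
ee_pos: [0.5352, -0.0954, 0.0662]
tool_rot: [-0.003, 0.652, 0.758, 0.0]
wrist_force: [-4.9, 1.0, 15.6]
opening: 0.0005
```

move_arm(series=[[1,0,0,-0.0018,0,0,0]])

```text
t: 14.22
ee_pos: [0.5352, -0.0954, 0.0657]
tool_rot: [-0.002, 0.652, 0.758, 0.001]
wrist_force: [-5.2, 0.9, 16.1]
opening: 0.0005
```

move_arm(series=[[1,0,0,-0.0019,0,0,0]])

```text
t: 14.3
ee_pos: [0.5352, -0.0954, 0.0651]
tool_rot: [-0.002, 0.652, 0.758, 0.001]
wrist_force: [-5.2, 0.7, 16.5]
opening: 0.0006
```

move_arm(series=[[1,0,0,-0.0019,0,0,0]])

```text
t: 14.38
ee_pos: [0.5352, -0.0954, 0.0646]
tool_rot: [-0.002, 0.652, 0.758, 0.001]
wrist_force: [-6.1, 1.2, 18.1]
opening: 0.0001
```

move_arm(series=[[1,0,0,-0.0019,0,0,0]])

```text
t: 14.47
ee_pos: [0.5352, -0.0954, 0.0642]
tool_rot: [-0.002, 0.653, 0.758, 0.001]
wrist_force: [-5.7, 0.5, 16.7]
opening: 0.0007
```

move_arm(series=[[1,0,0,-0.0019,0,0,0]])

```text
t: 14.55
ee_pos: [0.5352, -0.0954, 0.0638]
tool_rot: [-0.002, 0.653, 0.758, 0.001]
wrist_force: [-6.5, 1.1, 17.4]
opening: 0.0004
```

move_arm(series=[[1,0,0,-0.0019,0,0,0]])

```text
t: 14.63
ee_pos: [0.5352, -0.0954, 0.0634]
tool_rot: [-0.002, 0.653, 0.758, 0.001]
wrist_force: [-5.0, 0.9, 17.2]
opening: 0.0002
```

move_arm(series=[[1,0,0,-0.0019,0,0,0]])

```text
t: 14.72
ee_pos: [0.5352, -0.0954, 0.063]
tool_rot: [-0.001, 0.653, 0.758, 0.001]
wrist_force: [-7.0, 1.2, 16.6]
opening: 0.0006
```

move_arm(series=[[1,0,0,-0.0018,0,0,0]])

```text
t: 14.8
ee_pos: [0.5352, -0.0954, 0.0628]
tool_rot: [-0.001, 0.653, 0.758, 0.001]
wrist_force: [-6.0, 1.1, 18.0]
opening: 0.0006
```

move_arm(series=[[1,0,0,-0.0018,0,0,0]])

```text
t: 14.88
ee_pos: [0.5352, -0.0954, 0.0626]
tool_rot: [-0.001, 0.653, 0.758, 0.002]
wrist_force: [-7.2, 0.8, 16.3]
opening: 0.0004
```

Peak here is about 17.3 N (a mean of noisy readings), which is too low. I'll let the pad up and tighten the slide by about 4.5 mm more.

move_arm(series=[[1,0,0,0.002,0,0,0],[1,0,0,0.004,0,0,0],[1,0,0,0.005,0,0,0],[1,0,0,0.006,0,0,0],[1,0,0,0.008,0,0,0],[1,0,0,0.003,0,0,0],[1,0,0,0,0,0,0],[1,0,0,0,0,0,0]])

```text
t: 15.55
ee_pos: [0.5359, -0.0955, 0.0957]
tool_rot: [0.0, 0.653, 0.758, 0.002]
wrist_force: [-0.1, -0.2, 0.3]
opening: 0.0006
```

move_arm(series=[[-0.2,-0.003,0.02,0,0,0,0],[-0.2,-0.003,0.02,0,0,0,0],[-0.2,-0.003,0.02,0,0,0,0],[-0.2,-0.003,0.02,0,0,0,0],[-0.2,-0.003,0.016,0,0,0,0],[-0.2,0,0,0,0,0,0],[-0.2,0,0,0,0,0,0],[-0.2,0,0,0,0,0,0]])

```text
t: 16.22
ee_pos: [0.5189, 0.0019, 0.0934]
tool_rot: [-0.001, 0.654, 0.757, 0.001]
wrist_force: [-0.5, 0.1, -1.3]
opening: 0.0499
```

move_arm(series=[[-0.2,0,0,0,0,0,0],[-0.2,0,0,0,0,0,0]])

```text
t: 16.38
ee_pos: [0.5191, -0.0002, 0.0931]
tool_rot: [-0.0, 0.655, 0.756, 0.001]
wrist_force: [-0.1, -0.2, -0.3]
opening: 0.0531
```

move_arm(series=[[-0.2,-0.002,0.004,-0.012,0,0,0],[-0.2,0,0.001,-0.012,0,0,0],[-0.2,0,0.001,-0.012,0,0,0],[-0.2,0,0.001,-0.012,0,0,0],[-0.2,0,0.001,-0.008,0,0,0],[-0.2,0,0,0,0,0,0],[-0.2,0,0,0,0,0,0],[-0.2,0,0,0,0,0,0]])

```text
t: 17.05
ee_pos: [0.5191, 0.0001, 0.0357]
tool_rot: [0.001, 0.659, 0.752, 0.001]
wrist_force: [0.3, -0.3, 0.5]
opening: 0.0527
```

move_arm(series=[[-0.2,-0.002,0.004,-0.004,0,0,0.9],[-0.2,0,0,0,0,0,0],[-0.2,0,0,0,0,0,0]])

```text
t: 17.3
ee_pos: [0.518, 0.004, 0.0328]
tool_rot: [0.002, 0.653, 0.758, 0.001]
wrist_force: [-0.7, -1.3, 0.9]
opening: 0.0524
```

move_arm(series=[[1,0,0,0,0,0,0],[1,0,0,0,0,0,0],[1,0,0,0,0,0,0],[1,0,0,0,0,0,0],[1,0,0,0,0,0,0],[1,0,0,0,0,0,0]])

```text
t: 17.8
ee_pos: [0.5168, 0.0042, 0.0337]
tool_rot: [0.002, 0.652, 0.758, 0.001]
wrist_force: [2.7, 0.4, -3.1]
opening: 0.0256
```

move_arm(series=[[1,-0.001,0.007,0,0.3,0.2,0.3],[1,-0.001,0.007,0,0.3,0.2,0.3]])

```text
t: 17.97
ee_pos: [0.516, 0.0096, 0.0336]
tool_rot: [-0.001, 0.651, 0.759, -0.0]
wrist_force: [1.7, -16.9, -0.5]
opening: 0.0258
```

move_arm(series=[[1,-0.001,0.007,0,0.3,0.2,0.3]])

```text
t: 18.05
ee_pos: [0.5158, 0.0112, 0.0336]
tool_rot: [-0.002, 0.65, 0.76, -0.001]
wrist_force: [2.5, -17.3, 0.7]
opening: 0.0258
```

Overshot by about 2.5 mm; I'll ease it back.

move_arm(series=[[1,0,0,0,0,0,0],[1,0,0,0,0,0,0]])

```text
t: 18.22
ee_pos: [0.516, 0.0099, 0.0336]
tool_rot: [-0.001, 0.651, 0.759, -0.001]
wrist_force: [-1.2, 1.3, 0.6]
opening: 0.0258
```

move_arm(series=[[1,0.0004,-0.003,0,0,0,0]])

```text
t: 18.3
ee_pos: [0.5162, 0.0086, 0.0337]
tool_rot: [-0.002, 0.651, 0.759, -0.001]
wrist_force: [-2.6, 5.6, 1.5]
opening: 0.026
```

move_arm(series=[[1,0.0004,-0.003,0,0,0,0]])

```text
t: 18.38
ee_pos: [0.5164, 0.0074, 0.0336]
tool_rot: [-0.003, 0.65, 0.76, 0.0]
wrist_force: [-3.0, 5.3, 1.8]
opening: 0.0259
```

move_arm(series=[[1,-0.0005,0.004,0,0,0,0]])

```text
t: 18.47
ee_pos: [0.5162, 0.0087, 0.0337]
tool_rot: [-0.002, 0.651, 0.759, -0.001]
wrist_force: [1.7, -17.5, -1.7]
opening: 0.0258
```

move_arm(series=[[1,-0.001,0.006,0,0,0,0]])

```text
t: 18.55
ee_pos: [0.5159, 0.0102, 0.0336]
tool_rot: [0.0, 0.652, 0.758, -0.002]
wrist_force: [3.6, -17.9, -2.8]
opening: 0.0258
```

move_arm(series=[[1,0,0,0,0,0,0],[1,0,0,0,0,0,0]])

```text
t: 18.72
ee_pos: [0.516, 0.0096, 0.0336]
tool_rot: [0.001, 0.652, 0.758, -0.002]
wrist_force: [-2.0, 0.7, 0.8]
opening: 0.0258
```

move_arm(series=[[-0.2,0,0,0,0,0,0],[-0.2,0,0,0,0,0,0],[-0.2,0,0,0,0,0,0],[-0.2,0,0,0,0,0,0]])

```text
t: 19.05
ee_pos: [0.5167, 0.0112, 0.0338]
tool_rot: [0.001, 0.651, 0.759, -0.001]
wrist_force: [0.5, -0.2, 0.1]
opening: 0.0493
```

move_arm(series=[[-0.2,0,0,0.012,0,0,0],[-0.2,0,0,0.012,0,0,0],[-0.2,0,0,0.012,0,0,0],[-0.2,0,0,0.012,0,0,0],[-0.2,0,0,0.01,0,0,0],[1,0,0,0,0,0,0],[1,0,0,0,0,0,0]])

```text
t: 19.63
ee_pos: [0.5164, 0.0128, 0.0937]
tool_rot: [0.0, 0.65, 0.76, -0.001]
wrist_force: [-0.3, 0.5, -0.0]
opening: 0.0425
```

move_arm(series=[[1,0.0035,-0.02,0,0,0,0],[1,0.0035,-0.02,0,0,0,0],[1,0.0035,-0.02,0,0,0,0],[1,0.0035,-0.02,0,0,0,0],[1,0.0035,-0.016,0,0,0,0],[1,0,0,0,0,0,0],[1,0,0,0,0,0,0],[1,0,0,0,0,0,0]])

```text
t: 20.3
ee_pos: [0.5321, -0.0844, 0.089]
tool_rot: [-0.002, 0.649, 0.761, -0.002]
wrist_force: [-1.0, 1.0, -0.2]
opening: 0.0007
```

move_arm(series=[[1,0,0,0,0,0,0],[1,0,0,0,0,0,0]])

```text
t: 20.47
ee_pos: [0.5315, -0.0821, 0.0884]
tool_rot: [-0.003, 0.648, 0.762, -0.002]
wrist_force: [-0.6, 0.2, 0.3]
opening: 0.0004
```

move_arm(series=[[1,0.0035,-0.013,-0.006,0,0,-0.8],[1,0,0,-0.004,0,0,0],[1,0,0,0,0,0,0],[1,0,0,0,0,0,0],[1,0,0,0,0,0,0]])

```text
t: 20.88
ee_pos: [0.5353, -0.0938, 0.077]
tool_rot: [-0.003, 0.652, 0.758, -0.002]
wrist_force: [-0.5, 1.0, 0.1]
opening: 0.0004
```

move_arm(series=[[1,0,-0.002,-0.0015,0,0,0],[1,0,0,-0.0015,0,0,0],[1,0,0,-0.001,0,0,0],[1,0,0,-0.001,0,0,0],[1,0,0,0,0,0,0]])

```text
t: 21.3
ee_pos: [0.5354, -0.0957, 0.0717]
tool_rot: [-0.003, 0.652, 0.758, -0.002]
wrist_force: [0.1, 0.5, -0.3]
opening: 0.0007
```

move_arm(series=[[1,0,0,-0.001,0,0,0],[1,0,0,-0.001,0,0,0],[1,0,0,-0.0012,0,0,0],[1,0,0,-0.0013,0,0,0]])

```text
t: 21.63
ee_pos: [0.5355, -0.0957, 0.0691]
tool_rot: [-0.003, 0.652, 0.758, -0.002]
wrist_force: [-3.4, 1.0, 10.5]
opening: 0.0002
```

move_arm(series=[[1,0,0,-0.0014,0,0,0],[1,0,0,-0.0015,0,0,0],[1,0,0,-0.0016,0,0,0]])

```text
t: 21.88
ee_pos: [0.5355, -0.0957, 0.0675]
tool_rot: [-0.003, 0.652, 0.758, -0.001]
wrist_force: [-4.5, 1.0, 13.5]
opening: -0.0
```

move_arm(series=[[1,0,0,-0.0017,0,0,0],[1,0,0,-0.0018,0,0,0]])

```text
t: 22.05
ee_pos: [0.5355, -0.0957, 0.0665]
tool_rot: [-0.002, 0.652, 0.758, -0.001]
wrist_force: [-5.8, 1.0, 15.2]
opening: 0.0007
```

move_arm(series=[[1,0,0,-0.0018,0,0,0],[1,0,0,-0.0018,0,0,0]])

```text
t: 22.22
ee_pos: [0.5356, -0.0957, 0.0658]
tool_rot: [-0.002, 0.652, 0.758, -0.001]
wrist_force: [-6.5, 1.0, 17.3]
opening: 0.0004
```

```bash
cat > avg.py <<'E'
from plant import observe,capture
import numpy as np,sys
F=[];z=[]
for i in range(int(sys.argv[1])):
    o=observe();F.append(o["wrist_force"]);z.append(o["ee_pos"][2]);capture("side")
F=np.array(F);print(np.round(F[:,2],1),"mean",F.mean(0).round(2),"sd",F[:,2].std().round(2),"z",np.round(z,5)[[0,-1]])
E
python3 avg.py 8
```

```text
[17.3 17.3 17.2 16.7 17.6 16.5 17.7 17. ] mean [-5.92  0.78 17.17] sd 0.38 z [0.06581 0.06592]
```

move_arm(series=[[1,0,0,-0.0019,0,0,0],[1,0,0,-0.002,0,0,0],[1,0,0,-0.002,0,0,0]])

```text
t: 22.87
ee_pos: [0.5356, -0.0957, 0.0649]
tool_rot: [-0.002, 0.652, 0.758, -0.001]
wrist_force: [-6.0, 1.0, 19.3]
opening: 0.0005
```

```bash
python3 avg.py 6
```

```text
[19.3 17.9 19.2 19.4 19.5 18.4] mean [-6.41  1.03 18.94] sd 0.58 z [0.06487 0.06492]
```

move_arm(series=[[1,0,0,-0.002,0,0,0],[1,0,0,-0.002,0,0,0]])

```text
t: 23.33
ee_pos: [0.5356, -0.0957, 0.0644]
tool_rot: [-0.001, 0.652, 0.758, -0.0]
wrist_force: [-6.9, 1.1, 18.9]
opening: 0.0006
```

```bash
python3 avg.py 6
```

```text
[18.9 18.5 18.9 19.5 18.6 18.8] mean [-6.8   0.9  18.85] sd 0.32 z [0.06438 0.06442]
```

move_arm(series=[[1,0,0,-0.002,0,0,0],[1,0,0,-0.002,0,0,0]])

```text
t: 23.8
ee_pos: [0.5356, -0.0957, 0.064]
tool_rot: [-0.001, 0.652, 0.758, -0.0]
wrist_force: [-6.9, 1.3, 19.7]
opening: 0.0006
```

```bash
python3 avg.py 6
```

```text
[19.7 20.  19.8 19.1 20.4 20.6] mean [-6.68  1.17 19.93] sd 0.49 z [0.06396 0.06396]
```

```bash
python3 avg.py 12
```

```text
[19.2 19.7 19.1 18.6 20.1 19.7 19.3 19.6 20.5 19.8 18.9 20.4] mean [-7.01  0.44 19.58] sd 0.56 z [0.06399 0.06395]
```

move_arm(series=[[1,0,0,-0.0021,0,0,0]])

```text
t: 24.78
ee_pos: [0.5356, -0.0957, 0.0637]
tool_rot: [-0.001, 0.652, 0.758, 0.0]
wrist_force: [-7.1, 0.4, 21.0]
opening: 0.0004
```

```bash
python3 avg.py 12
```

```text
[21.  18.7 19.6 20.3 19.  19.9 19.2 19.8 19.1 19.4 19.6 19. ] mean [-6.86  0.66 19.55] sd 0.61 z [0.06367 0.06368]
```

move_arm(series=[[1,0,0,-0.0021,0,0,0]])

```text
t: 25.47
ee_pos: [0.5356, -0.0957, 0.0634]
tool_rot: [-0.0, 0.653, 0.758, 0.0]
wrist_force: [-7.1, 0.7, 20.9]
opening: 0.0006
```

```bash
python3 avg.py 12
```

```text
[20.9 19.1 19.7 19.3 19.8 19.5 19.7 20.1 19.4 19.4 19.5 19.8] mean [-6.94  0.73 19.67] sd 0.46 z [0.06338 0.06339]
```

The averaged peak is about 19.65 N. That's in band but near the top, so I'll let up, check the force zero in free air and ease the slide back about 1.5 mm.

move_arm(series=[[1,0,0,0.002,0,0,0],[1,0,0,0.004,0,0,0],[1,0,0,0.005,0,0,0],[1,0,0,0.006,0,0,0],[1,0,0,0.008,0,0,0],[1,0,0,0.003,0,0,0],[1,0,0,0,0,0,0],[1,0,0,0,0,0,0]])

```text
t: 26.73
ee_pos: [0.5363, -0.0956, 0.0969]
tool_rot: [0.001, 0.652, 0.758, 0.001]
wrist_force: [0.2, -0.5, -0.7]
opening: 0.0005
```

```bash
python3 avg.py 12
```

```text
[-0.7 -0.3 -0.3  0.  -0.1 -0.4  0.3  0.8 -0.2 -0.4 -0.1 -0.4] mean [-0.06  0.06 -0.14] sd 0.38 z [0.09687 0.09656]
```

move_arm(series=[[-0.2,-0.003,0.021,0,0,0,0],[-0.2,-0.003,0.021,0,0,0,0],[-0.2,-0.003,0.021,0,0,0,0],[-0.2,-0.003,0.021,0,0,0,0],[-0.2,-0.004,0.019,0,0,0,0],[-0.2,0,0,0,0,0,0],[-0.2,0,0,0,0,0,0],[-0.2,0,0,0,0,0,0]])

```text
t: 28.0
ee_pos: [0.5194, 0.0096, 0.0968]
tool_rot: [0.001, 0.654, 0.757, 0.001]
wrist_force: [-0.3, -0.6, -0.3]
opening: 0.05
```

move_arm(series=[[-0.2,0,0,0,0,0,0],[-0.2,0,0,0,0,0,0]])

```text
t: 28.17
ee_pos: [0.5198, 0.0077, 0.0968]
tool_rot: [0.002, 0.654, 0.756, 0.001]
wrist_force: [0.7, 0.1, 0.7]
opening: 0.0526
```

move_arm(series=[[-0.2,-0.003,0.003,-0.012,0,0,0.2],[-0.2,0,0.001,-0.012,0,0,0.2],[-0.2,0,0.001,-0.012,0,0,0.2],[-0.2,0,0.001,-0.012,0,0,0.2],[-0.2,0,0.001,-0.011,0,0,0],[-0.2,0,0,0,0,0,0],[-0.2,0,0,0,0,0,0],[-0.2,0,0,0,0,0,0]])

```text
t: 28.83
ee_pos: [0.5189, 0.0065, 0.0366]
tool_rot: [0.004, 0.653, 0.757, 0.001]
wrist_force: [0.3, -0.6, -0.1]
opening: 0.0529
```

move_arm(series=[[-0.2,-0.003,0.003,-0.004,0,0,0],[-0.2,0,0,0,0,0,0],[1,0,0,0,0,0,0],[1,0,0,0,0,0,0],[1,0,0,0,0,0,0],[1,0,0,0,0,0,0],[1,0,0,0,0,0,0],[1,0,0,0,0,0,0]])

```text
t: 29.5
ee_pos: [0.5161, 0.0089, 0.0348]
tool_rot: [0.005, 0.654, 0.757, 0.001]
wrist_force: [1.5, 0.8, -3.0]
opening: 0.026
```

move_arm(series=[[1,0.0004,-0.003,0,0,0,0]])

```text
t: 29.58
ee_pos: [0.5164, 0.0074, 0.0348]
tool_rot: [0.004, 0.653, 0.757, 0.002]
wrist_force: [-1.7, 7.3, -0.1]
opening: 0.0259
```

move_arm(series=[[1,0,0,0,0,0,0],[1,0,0,0,0,0,0]])

```text
t: 29.75
ee_pos: [0.5164, 0.0071, 0.0348]
tool_rot: [0.004, 0.653, 0.757, 0.002]
wrist_force: [-1.3, 1.4, 0.4]
opening: 0.0256
```

Eased back 1.8 mm. Now release and make the final press.

move_arm(series=[[-0.2,0,0,0,0,0,0],[-0.2,0,0,0,0,0,0],[-0.2,0,0,0,0,0,0],[-0.2,0,0,0,0,0,0]])

```text
t: 30.08
ee_pos: [0.5174, 0.0064, 0.035]
tool_rot: [0.005, 0.654, 0.757, 0.002]
wrist_force: [0.0, -0.0, -0.5]
opening: 0.0489
```

move_arm(series=[[-0.2,0,0,0.012,0,0,0],[-0.2,0,0,0.012,0,0,0],[-0.2,0,0,0.012,0,0,0],[-0.2,0,0,0.012,0,0,0],[-0.2,0,0,0.01,0,0,0],[1,0,0,0,0,0,0],[1,0,0,0,0,0,0]])

```text
t: 30.67
ee_pos: [0.5171, 0.0058, 0.095]
tool_rot: [0.005, 0.654, 0.757, 0.002]
wrist_force: [-0.0, 0.2, -0.3]
opening: 0.0425
```

move_arm(series=[[1,0.0035,-0.021,0,0,0,0],[1,0.0035,-0.021,0,0,0,0],[1,0.0035,-0.021,0,0,0,0],[1,0.0035,-0.021,0,0,0,0],[1,0.0035,-0.018,0,0,0,0],[1,0,0,0,0,0,0],[1,0,0,0,0,0,0],[1,0,0,0,0,0,0],[1,0,0,0,0,0,0]])

```text
t: 31.42
ee_pos: [0.5324, -0.0975, 0.0898]
tool_rot: [0.002, 0.652, 0.758, 0.0]
wrist_force: [0.1, -0.6, -0.0]
opening: 0.0005
```

move_arm(series=[[1,0.003,0,-0.006,0,0,0],[1,0,0,-0.004,0,0,0],[1,0,0,-0.002,0,0,0],[1,0,0,0,0,0,0],[1,0,0,0,0,0,0],[1,0,0,0,0,0,0]])

```text
t: 31.92
ee_pos: [0.5353, -0.0928, 0.0757]
tool_rot: [0.001, 0.65, 0.76, 0.001]
wrist_force: [-0.4, 0.9, -0.1]
opening: 0.0005
```

move_arm(series=[[1,0,-0.003,-0.001,0,0,0],[1,0,0,-0.001,0,0,0],[1,0,0,-0.001,0,0,0],[1,0,0,-0.0005,0,0,0],[1,0,0,0,0,0,0]])

```text
t: 32.33
ee_pos: [0.5356, -0.0963, 0.0723]
tool_rot: [0.002, 0.65, 0.76, 0.001]
wrist_force: [-0.2, 0.6, -0.2]
opening: 0.0002
```

move_arm(series=[[1,0,0,-0.001,0,0,0],[1,0,0,-0.001,0,0,0],[1,0,0,-0.0012,0,0,0],[1,0,0,-0.0013,0,0,0]])

```text
t: 32.67
ee_pos: [0.5358, -0.0964, 0.0692]
tool_rot: [0.002, 0.65, 0.76, 0.001]
wrist_force: [-3.5, 0.8, 9.8]
opening: 0.0005
```

move_arm(series=[[1,0,0,-0.0014,0,0,0],[1,0,0,-0.0015,0,0,0],[1,0,0,-0.0016,0,0,0]])

```text
t: 32.92
ee_pos: [0.5358, -0.0964, 0.0673]
tool_rot: [0.002, 0.65, 0.76, 0.001]
wrist_force: [-4.4, 1.1, 13.4]
opening: 0.0009
```

move_arm(series=[[1,0,0,-0.0017,0,0,0],[1,0,0,-0.0018,0,0,0],[1,0,0,-0.0018,0,0,0]])

```text
t: 33.17
ee_pos: [0.5358, -0.0964, 0.0657]
tool_rot: [0.002, 0.65, 0.76, 0.002]
wrist_force: [-6.5, 0.7, 16.6]
opening: 0.0007
```

move_arm(series=[[1,0,0,-0.0019,0,0,0],[1,0,0,-0.002,0,0,0],[1,0,0,-0.002,0,0,0]])

```text
t: 33.42
ee_pos: [0.5358, -0.0964, 0.0643]
tool_rot: [0.003, 0.65, 0.759, 0.002]
wrist_force: [-7.0, 0.7, 18.9]
opening: 0.0004
```

move_arm(series=[[1,0,0,-0.002,0,0,0],[1,0,0,-0.002,0,0,0]])

```text
t: 33.58
ee_pos: [0.5358, -0.0964, 0.0635]
tool_rot: [0.003, 0.651, 0.759, 0.002]
wrist_force: [-6.7, 0.8, 18.9]
opening: 0.0004
```

```bash
python3 avg.py 12
```

```text
[18.9 18.8 19.1 18.6 19.1 19.7 19.4 18.9 18.9 18.8 18.4 19. ] mean [-6.51  0.85 18.99] sd 0.33 z [0.06349 0.06356]
```

The peak averages 19.0 N, mid-band. Now on through the click.

move_arm(series=[[1,0,0,-0.002,0,0,0],[1,0,0,-0.002,0,0,0]])

```text
t: 34.35
ee_pos: [0.5358, -0.0964, 0.0629]
tool_rot: [0.004, 0.651, 0.759, 0.002]
wrist_force: [-6.3, 1.1, 18.9]
opening: 0.0009
```

move_arm(series=[[1,0,0,-0.002,0,0,0]])

```text
t: 34.43
ee_pos: [0.5358, -0.0964, 0.0626]
tool_rot: [0.004, 0.651, 0.759, 0.003]
wrist_force: [-5.9, 1.5, 18.1]
opening: 0.0005
```

move_arm(series=[[1,0,0,-0.0019,0,0,0]])

```text
t: 34.52
ee_pos: [0.5358, -0.0964, 0.0623]
tool_rot: [0.004, 0.651, 0.759, 0.003]
wrist_force: [-5.7, 1.9, 18.8]
opening: 0.0006
```

move_arm(series=[[1,0,0,-0.0018,0,0,0]])

```text
t: 34.6
ee_pos: [0.5358, -0.0964, 0.0622]
tool_rot: [0.004, 0.651, 0.759, 0.003]
wrist_force: [-6.2, 1.6, 18.7]
opening: 0.0005
```

move_arm(series=[[1,0,0,-0.0019,0,0,0]])

```text
t: 34.68
ee_pos: [0.5358, -0.0964, 0.0619]
tool_rot: [0.004, 0.651, 0.759, 0.003]
wrist_force: [-6.5, 0.3, 17.8]
opening: 0.0005
```

move_arm(series=[[1,0,0,-0.0019,0,0,0]])

```text
t: 34.77
ee_pos: [0.5358, -0.0964, 0.0616]
tool_rot: [0.005, 0.651, 0.759, 0.003]
wrist_force: [-6.1, 1.1, 16.9]
opening: 0.0006
```

move_arm(series=[[1,0,0,-0.0018,0,0,0]])

```text
t: 34.85
ee_pos: [0.5358, -0.0964, 0.0613]
tool_rot: [0.005, 0.651, 0.759, 0.003]
wrist_force: [-6.4, 0.8, 16.8]
opening: 0.0003
```

move_arm(series=[[1,0,0,-0.0017,0,0,0]])

```text
t: 34.93
ee_pos: [0.5358, -0.0964, 0.0611]
tool_rot: [0.005, 0.651, 0.759, 0.003]
wrist_force: [-6.1, 0.1, 17.3]
opening: 0.0004
```

move_arm(series=[[1,0,0,-0.0016,0,0,0]])

```text
t: 35.02
ee_pos: [0.5358, -0.0964, 0.061]
tool_rot: [0.005, 0.651, 0.759, 0.004]
wrist_force: [-5.6, 0.3, 15.7]
opening: 0.0002
```

move_arm(series=[[1,0,0,-0.0016,0,0,0]])

```text
t: 35.1
ee_pos: [0.5358, -0.0964, 0.0608]
tool_rot: [0.005, 0.651, 0.759, 0.004]
wrist_force: [-4.8, -0.2, 15.8]
opening: 0.0008
```

move_arm(series=[[1,0,0,-0.0016,0,0,0]])

```text
t: 35.18
ee_pos: [0.5358, -0.0964, 0.0606]
tool_rot: [0.005, 0.651, 0.759, 0.004]
wrist_force: [-6.0, 0.8, 14.5]
opening: 0.0002
```

move_arm(series=[[1,0,0,-0.0015,0,0,0]])

```text
t: 35.27
ee_pos: [0.5358, -0.0964, 0.0603]
tool_rot: [0.006, 0.651, 0.759, 0.004]
wrist_force: [-5.5, 0.9, 14.6]
opening: 0.0007
```

move_arm(series=[[1,0,0,-0.0015,0,0,0]])

```text
t: 35.35
ee_pos: [0.5358, -0.0964, 0.0601]
tool_rot: [0.006, 0.651, 0.759, 0.004]
wrist_force: [-3.9, -0.2, 13.5]
opening: 0.0002
```

Past the click (z 0.0601, about 11 mm, force down to 13.5 N). I'll let up and retreat.

move_arm(series=[[1,0,0,0.002,0,0,0],[1,0,0,0.004,0,0,0],[1,0,0,0.005,0,0,0],[1,0,0,0.006,0,0,0],[1,0,0,0.012,0,0,0],[1,0,0,0.02,0,0,0],[1,0,0,0.02,0,0,0],[1,0,0,0.02,0,0,0],[1,0,0,0,0,0,0],[1,0,0,0,0,0,0]])

```text
t: 36.18
ee_pos: [0.5352, -0.0962, 0.1559]
tool_rot: [0.006, 0.651, 0.759, 0.004]
wrist_force: [0.2, -0.1, -0.4]
opening: 0.0009
```

move_arm(series=[[1,0,0,0.02,0,0,0],[1,0,0,0.02,0,0,0],[1,0,0,0.02,0,0,0],[1,0,0,0,0,0,0],[1,0,0,0,0,0,0],[1,0,0,0,0,0,0]])

```text
t: 36.68
ee_pos: [0.5326, -0.0959, 0.2126]
tool_rot: [0.003, 0.651, 0.759, 0.002]
wrist_force: [-1.0, 0.7, -0.1]
opening: 0.0003
```

Run:
```python
from plant import observe,capture
import cv2,numpy as np
o=observe();print(o["t"],o["ee_pos"],o["wrist_force"])
a=capture("scene")["pixels"][100:280,60:420,::-1];b=capture("side")["pixels"][110:290,190:350,::-1]
cv2.imwrite("pics/z3.png",np.hstack([cv2.resize(a,(540,270)),cv2.resize(b,(240,270))]))
```

```text
36.6833 [ 0.53264907 -0.09590102  0.2125677 ] [-0.9813894   0.7485698  -0.12094531]
```

View pics/z3.png

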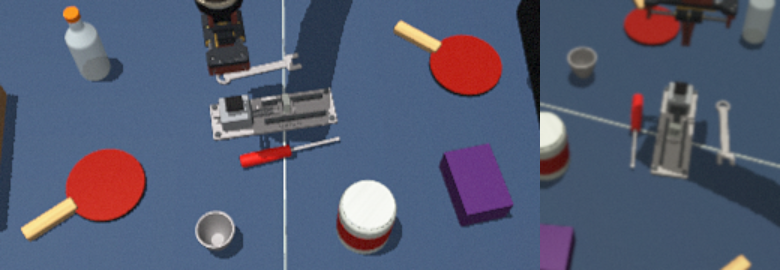

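The pad is up, at crop (235,103), and the slide has moved along to about (285,103). Everything else looks to be where it was, and the arm is clear.

```bash
python3 -c "
from plant import finish_job
print(finish_job())"
```

```text
the job is handed in; nothing more can be done
None
```

The latch is set: the last slow press took about 19.0 N to click, inside the 18–20 N band, and I handed the job in at about 37 s.

- **First press:** it clicked at about 13 N. The pad then touched its hard stop at 16 N, and I let it up.
- **Setting the slide:** I pinched the grip and tightened it in steps, checking with part-presses that stopped before the end of travel. These read about 17.3 N (too low) and then about 19.65 N (near the top of the band), so I eased the slide back 1.8 mm.
- **Final press:** the peak was 19.0 N, averaged over 12 readings. I carried on through the click to about 11 mm, where the force was down to 13.5 N, then let the pad up.
- **Force limit:** the highest pad force I read was 21.0 N, below the 25 N limit. Single force readings scatter by about 0.5 N, and the force zero read −0.14 N in free air just before the last slide adjustment.
- **Last picture:** the pad is up, the slide is where I set it, nothing else looks moved, and the arm is clear.

Two slips along the way: the first pinch was about 9 mm off-centre and had to be redone, and one push on the slide went about 2.5 mm too far before I brought it back.

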